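Ready the lathe for oiling the square-rimmed bowl

ROBOT

A 6-joint arm with a two-finger parallel gripper is mounted at the origin on the work surface. World frame = base frame: x ahead of the robot, y to its left, z up, the work surface at z = 0. Lengths are in mm, angles in rad, forces in N, time in s.
With the tool pointing down it reaches from about 350 to 875 mm from the base axis. Payload 4.2 kg.
Tool frame: the origin (TCP) lies at the very end of the fingers, on their centre line; the grasp point (between the pads) lies arm.grip_depth behind it (arm.grip_depth is the distance from the TCP to the grasp point, in mm); z points along the fingers, y is the direction in which the jaws open and shut (so a half turn about z gives the same grasp; the last joint's range is limited). The gripper opens to 85 mm and grips with 20 to 120 N. Pads are 22 mm wide; open, the fingers measure 114 mm over their backs; the gripper's body (76 mm by 85 mm) begins 54 mm behind the grasp point. The pads swing forward as they close: fully open they stand 13 mm farther back than shut.
Start: joints at [-0.985, 0.385, 0.008, 0, -1.194, -0.259], TCP at [200.649, -591.895, 231.312] pointing down, gripper open.
Joint ranges: [-3.14, 3.14], [-1.21, 2.06], [-1.07, 1.41], [-3.16, 2.05], [-2.99, -0.16], [-3.1, 3.1]. Speed limits (rad/s): [2.79, 2.79, 3.14, 3.14, 3.14, 3.14].

INTERFACE

Orientations are given as a unit quaternion [x, y, z, w].
In Python, from bench import arm, optics, workorder gives the robot as it stands. The module is installed in compiled form; this text tells all that it offers.
- The arm moves only by the tool play_rows, never from a script. Its arguments are lists of equal length, an entry for each row: "travel": the shift along the tool's x, y, z in m, a list of three; "rotation": the turn, a rotation vector about the tool's x, y, z in rad, a list of three; "grip": the opening, from 0 (shut) to 1 (fully open). In form: {"travel": [[x, y, z], ...], "rotation": [[rx, ry, rz], ...], "grip": [grip, ...]}. A call has 1 to 12 rows; each row shifts and turns the commanded pose from where the row before left it, along the tool's axes as they then stand; what a row does not reach is not made up. A row lasts 1/12 s, in which the tool goes at most 41.7 mm and 7.16 degrees, less where a joint would pass 70% of its speed; a pose out of reach is approached as far as the arm can. A call is refused whole if a number of a shift passes 0.0417 or a number of a turn 0.125, either way. A call with a gripper value outside its range is refused whole. The fingers move at their own pace and stop on an object; the grip force is fixed at half the most. Time passes only in rows, so rows that do not move let the fingers close. It gives the time, the measured TCP pose, the force and the opening at its end, in the units of the state.
- arm.read_state(): the state, without advancing time (a new reading comes with each control period).
- optics.get_image(name): name is "scene" or "side" or "wrist"; returns a dict with "image" (400x640x3 uint8, blue, green, red), "depth" (400x640 float32, mm along the optical axis (not along the pixel's ray), 0 where there is no reading), "camera_matrix" (3x3 intrinsics, pixels), "R" (3x3) and "t" (3): a world point X has camera coordinates R X + t; the wrist camera has in their place "hand_eye" (4x4, takes a point from camera to tool coordinates, whose origin is the TCP and whose axes are the flange's). Camera axes: x right, y down, z forward; pixel columns grow to the right and rows downward; lengths in mm; the calibration is good to about 2 mm. A picture is of the moment at which its call begins: read the wrist's pose just before it.
- workorder.job_done(): hands the job in, once; it reports no verdict.
The state is a dict: "clock": time; "joints": joint angles; "joint_vel": joint speeds; "joint_efforts": joint torques, N m; "position": TCP position; "ee_rot": TCP orientation; "contact_force": force on the tool from outside, world axes, zero at the start; "wrist_torque": the same for the moment, N m; "gripper_width": finger opening in mm.
Only numpy, scipy, OpenCV 4.12 (cv2) and the standard library are available. Lean on these libraries where they do the work, as an engineer would, in place of code of your own. Each camera call takes 0.05 s, during which the arm holds its last target. There are 200 camera calls.

TASK

Get the lathe ready for oiling the bowl: first pull the tool rest straight back from the work to the end of its slide (its clamp is already slack), then turn the bowl by hand, in as many pushes as it takes, through at least a turn and a quarter, to see that its corners swing free. Then lift the necked bottle of oil out of the partitioned carton and set it down upright on the flat of the steel tray, letting go only once it stands. Leave the other containers, the calipers and the mallet where they are.

Things in the scene. Friction and masses are not known exactly. Their poses are not given: they have to be found in the camera images.
- lathe: cream cast-iron wood lathe, fixed; origin on the bench under the spindle axis, in the middle plane of the bowl's square rim. y runs along the spindle to the headstock, +x away from the robot, z up. Headstock y 70 to 360 mm (handwheel that turns with the bowl from 340), 306 mm high; bed |x| < 53 mm, 110 mm high; tailstock y -285 to -55 mm, 295 mm high.
- spindle_center (a point): point of the spindle axis (lathe y) at the bowl, 240 mm above the bench; axes as the lathe's. The pale wood bowl has a square rim 150 x 150 mm, 16 mm thick (lathe y -8 to +8 mm), whose corners swing on a 106 mm radius. Its 112 mm opening faces the tailstock; behind the rim it narrows to a faceplate 45 mm back.
- workpiece (a joint): turning angle (rad) of the bowl on the spindle, unlimited, any start from 0 to 1.5; grows when its top comes towards the robot (near side goes down). At 0 the square rim's sides are level and upright, corners at 45 degrees. Inertia 0.0026 kg m2, it turns easily: pushed down near a corner at 0.2 m/s and left, it coasts for about half a turn.
- banjo (a joint): how far (m) the tool rest has been pulled back towards the robot (lathe -x): 0 close to the work, 0.08 fully back against its stop; starts at 0 to 0.008. Slides with about 5 N and stays where it is left.
- rest_top (a point): middle of the top edge of the steel tool rest, 245 mm above the bench: bar 12 mm thick (lathe x), 150 mm long (lathe y), 28 mm high, on a 22 mm post at its middle. At slide 0 it is 118 mm before the spindle axis, 6 mm clear of the corners. One end overlaps the bowl's rim; the half towards the tailstock (lathe -y) has 25 mm free on both sides.
- carton: open cardboard carton, fixed, leaning on a sloped stand, mouth turned 30 degrees to the robot. Origin: centre of underside; z out of the mouth along the compartments, y level along the long side, x up the slope. 164 (x) x 292 (y) x 150 (z) mm, walls, floor and dividers 4 mm, dividers full height; 2 x 3 compartments 76 (x) x 92 (y) mm, centres x -40, +40, y -96, 0, +96 mm.
- bottle: bottle of oil, the only one with shoulder and neck: brown, 65 mm diameter up to 76 mm, neck 25 mm above 97 mm, black cap 28 mm diameter from 105 to 135 mm. Origin: centre of underside, z its axis. 0.28 kg. Stands in one of the upper (x +40) compartments, leaning on the middle divider, axis along carton z; cap top 11 mm below the rims, about 28 mm free beside it along carton y.
- tray: low steel tray, fixed; origin: centre of the underside, x 170 mm, y 250 mm, rim 16 mm high, walls and floor 3 mm.
- wax_tin: round flat metal tin, 74 mm diameter, 36 mm high, standing on the tray's +y half; origin: centre of the underside.
- can_a: straight spray can with a wide 50 mm cap, 65 mm diameter, 132 mm high, in an upper compartment of the carton; origin: centre of the underside.
- square_tin: square metal tin 65 x 58 x 102 mm with a low 32 mm cap off its middle, 116 mm high over the cap, in an upper compartment; origin: centre of the underside.
- can_b: another such spray can, in a lower outer compartment; origin: centre of the underside.
- jar: squat jar, 65 mm diameter, 78 mm high with its wide lid, in a lower outer compartment; origin: centre of the underside.
- calipers: pair of steel calipers lying on the bench, 160 mm long, 90 mm wide, 10 mm high; origin: under their middle.
- mallet: turned wooden mallet standing on its head behind the carton, 74 mm diameter, 235 mm high; origin: centre of the underside.

How it is judged:
By the outcome, as a careful person would: the job done as asked, in the order asked, and still so for the second after the job is handed in, with the robot touching nothing.
It also fails if it takes over 72 s, if anything falls off the work surface, if the arm or the gripper's body presses on something with over 40 N, if the wrist force passes 120 N, or if a joint passes its speed limit or range.

## Working session

There is one attempt and no reset: what is moved stays moved. The work goes in short steps, Python scripts to look and compute and a tool call to move; the robot and the scene stay as the last step left them, time stands still between calls to the robot, and variables do not carry over. Pictures are saved under pics/ and viewed, about 8 in all and at most 12, crops included, and the job is handed in when it is done.

Besides the shell and the picture viewer there is one more tool, called after "Emit:" as name(argument=value, ...), one argument or row to a line, values as JSON. play_rows: Moves the arm, as the interface text tells. Its arguments: {"type":"object","properties":{"travel":{"type":"array","items":{"type":"array","items":{"type":"number"}}},"rotation":{"type":"array","items":{"type":"array","items":{"type":"number"}}},"grip":{"type":"array","items":{"type":"number"}}},"required":["travel","rotation","grip"]}

```bash
mkdir -p pics
cat > h.py <<'E'
import numpy as np, cv2
from bench import arm, optics, workorder
from scipy.spatial.transform import Rotation as Rn
def grab(n):
    s=arm.read_state(); d=optics.get_image(n)
    K=np.array(d['camera_matrix'])
    if n=='wrist':
        H=np.array(d['hand_eye']); Rt=Rn.from_quat(s['ee_rot']).as_matrix()
        d['Rc']=Rt@H[:3,:3]; d['c']=Rt@H[:3,3]+np.array(s['position'])
    else:
        R=np.array(d['R']); d['Rc']=R.T; d['c']=-R.T@np.array(d['t']).ravel()
    d['K']=K; return d
def cloud(d):
    h,w=d['depth'].shape; u,v=np.meshgrid(np.arange(w),np.arange(h))
    P=np.stack([(u-d['K'][0,2])/d['K'][0,0],(v-d['K'][1,2])/d['K'][1,1],np.ones_like(u)],-1)*d['depth'][...,None]
    X=P@d['Rc'].T+d['c']; X[d['depth']==0]=np.nan; return X
def proj(d,X):
    p=(np.asarray(X)-d['c'])@d['Rc']; return p[...,0]/p[...,2]*d['K'][0,0]+d['K'][0,2], p[...,1]/p[...,2]*d['K'][1,1]+d['K'][1,2]
def save(n,k):
    d=grab(n); cv2.imwrite(f'pics/{k}.png',d['image']); np.savez(f'{k}.npz',X=cloud(d),im=d['image'],K=d['K'],Rc=d['Rc'],c=d['c']); return d
def toolsteps(dw,s=None):
    s=s or arm.read_state(); return Rn.from_quat(s['ee_rot']).inv().apply(dw)
E
python3 - <<'E'
from h import *
print(arm.read_state(), arm.grip_depth)
for n in ('scene','side'):
    d=save(n,n+'0'); print(n,d['c'],d['Rc'][:,2],d['K'][0])
E
```

```text
{'clock': 0.0, 'joints': array([-9.85435168e-01,  3.85537537e-01,  6.60195178e-03, -5.18469193e-04,
       -1.19399378e+00, -2.58598050e-01]), 'joint_vel': array([-1.67630490e-03, -1.27963991e-04, -1.31131968e-03, -6.26446486e-05,
        1.90278116e-04,  5.26089409e-04]), 'joint_efforts': array([ 7.88467187e-04, -3.92291272e+01,  1.88403833e+01,  4.18619514e+00,
       -4.64726720e-03, -2.05730925e-05]), 'position': array([ 200.43910809, -591.35695073,  230.22083394]), 'ee_rot': array([-1.62561186e-01,  9.86697859e-01,  1.07164551e-03, -2.16999731e-04]), 'contact_force': array([ 0.2487681 ,  0.56096032, -0.19955895]), 'wrist_torque': array([-0.01121797, -0.01818603, -0.002658  ]), 'gripper_width': 85.17872698896528} 18.700000000000003
scene [ 190.6258586  -185.83480213 1389.5222319 ] [ 0.26090703  0.14499022 -0.95441362] [474.37207534   0.         325.08642347]
side [ 182.60486135 -131.72436671 1307.94619722] [ 0.27943414  0.09398009 -0.95555445] [374.57352329   0.         319.79872077]
```

View pics/scene0.png

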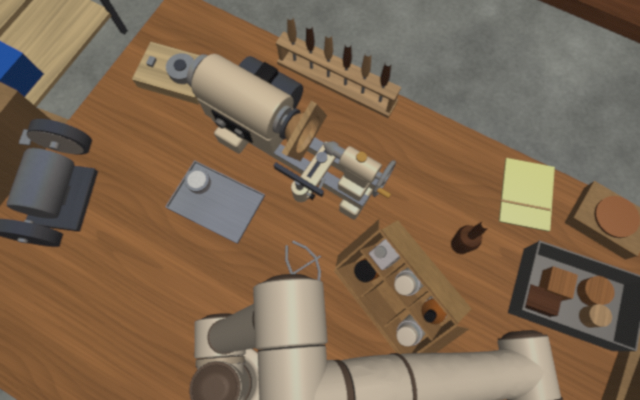

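View pics/side0.png

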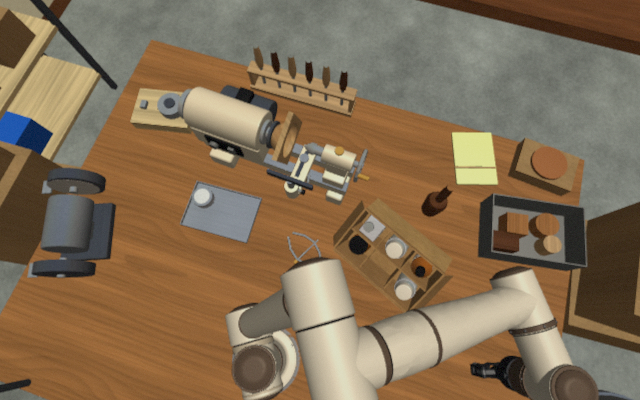

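The scene view shows the tool rest bar at about (298,178), the bowl's rim at (310,128), the tray at (215,200) with the tin at (197,180), and the bottle's cap at (432,315) in the carton's far right upper compartment. Next I'll measure these with depth.

Run:
```python
from h import *
np.set_printoptions(precision=1,suppress=True)
for n,pts in (('scene0',dict(rest=[(280,168),(298,178),(315,189)],cap=[(431,316),(432,315)],shoulder=[(438,307)],wax=[(197,180)],tray=[(215,210)],rim=[(318,108),(296,148)],carton=[(338,264),(392,224),(468,305),(412,352)],mallet=[(470,232)])),
 ('side0',dict(rest=[(270,169),(290,179),(308,189)],cap=[(421,271)],rim=[(296,116),(276,155)],carton=[(334,246),(372,200),(452,264),(404,307)]))):
    z=np.load(n+'.npz'); X=z['X']
    for k,l in pts.items():
        print(n,k,[np.round(np.nanmedian(X[v-1:v+2,u-1:u+2].reshape(-1,3),0),0).tolist() for u,v in l])
    # tray: grey plane z 0..8 ; rest bar: dark with z 235-255
    hsv=cv2.cvtColor(z['im'],cv2.COLOR_BGR2HSV)
    m=(X[...,2]>236)&(X[...,2]<256)&(hsv[...,2]<110)
    a={'scene0':(270,160,330,200),'side0':(260,160,320,195)}[n]
    mm=np.zeros_like(m); mm[a[1]:a[3],a[0]:a[2]]=m[a[1]:a[3],a[0]:a[2]]
    P=X[mm]; c=P.mean(0); w,v=np.linalg.eigh(np.cov(P[:,:2].T)); e=v[:,1]; t=(P[:,:2]-c[:2])@e
    print('rest',len(P),c,e,np.percentile(t,[1,99]),'mid',c[:2]+e*np.mean(np.percentile(t,[1,99])))
    # bowl rim: wood coloured, z 150..350
    a={'scene0':(285,95,330,160),'side0':(265,105,305,165)}[n]
    m=(X[...,2]>160)&(X[...,2]<350)&(hsv[...,1]>90)
    mm=np.zeros_like(m); mm[a[1]:a[3],a[0]:a[2]]=m[a[1]:a[3],a[0]:a[2]]
    P=X[mm]; print('bowl',len(P),P.min(0),P.max(0), P[P[:,2].argmax()])
    # tray mask
    m=((hsv[...,1]<70)&(X[...,2]<25)&(X[...,2]>-5)).astype(np.uint8)
    a={'scene0':(160,155,270,245),'side0':(175,175,265,245)}[n]
    mm=np.zeros_like(m); mm[a[1]:a[3],a[0]:a[2]]=m[a[1]:a[3],a[0]:a[2]]
    cs,_=cv2.findContours(mm,0,2); q=max(cs,key=cv2.contourArea); r=cv2.boxPoints(cv2.minAreaRect(q))
    d=z; 
    R=np.c_[(r-[z['K'][0,2],z['K'][1,2]])/[z['K'][0,0],z['K'][1,1]],np.ones(4)]@z['Rc'].T
    W=z['c']+R*((12-z['c'][2])/R[:,2:]); print('tray',W[:,:2].tolist(),W.mean(0))
```

```text
scene0 rest [[533.0, 138.0, 245.0], [532.0, 84.0, 245.0], [525.0, 30.0, 245.0]]
scene0 cap [[390.0, -370.0, 203.0], [394.0, -371.0, 205.0]]
scene0 shoulder [[425.0, -382.0, 169.0]]
scene0 wax [[440.0, 396.0, 40.0]]
scene0 tray [[391.0, 310.0, 2.0]]
scene0 rim [[704.0, 120.0, 305.0], [598.0, 127.0, 256.0]]
scene0 carton [[402.0, -107.0, 151.0], [551.0, -183.0, 208.0], [462.0, -442.0, 189.0], [301.0, -380.0, 103.0]]
scene0 mallet [[653.0, -378.0, 137.0]]
rest 287 [531.5  82.9 243.8] [0.1 1. ] [-73.3  73.2] mid [531.5  82.8]
bowl 1406 [560.9 117.1 160.4] [747.4 178.6 336.8] [690.3 120.2 336.8]
tray [[324.06831480313286, 444.65460638620186], [497.77756472936744, 470.0523437159692], [505.5107120246683, 201.77588297295853], [335.71487461331685, 185.5987580867029]] [415.8 325.5  12. ]
side0 rest [[605.0, 191.0, 80.0], [531.0, 80.0, 245.0], [524.0, 21.0, 227.0]]
side0 cap [[393.0, -369.0, 204.0]]
side0 rim [[868.0, 189.0, 2.0], [576.0, 135.0, 292.0]]
side0 carton [[395.0, -105.0, 154.0], [628.0, -183.0, 1.0], [488.0, -509.0, 2.0], [286.0, -360.0, 142.0]]
rest 222 [533.3  85.1 244.8] [0.1 1. ] [-73.6  71. ] mid [533.2  83.8]
bowl 975 [561.8 119.2 160.7] [744.5 181.3 340.3] [697.5 130.3 340.3]
tray [[326.1801092519329, 444.3659647278662], [499.8528609590703, 471.3841150782316], [508.59922493129284, 200.6937446972307], [337.3902922353393, 183.93903627637494]] [418.  325.1  12. ]
```

Run:
```python
from h import *
z=np.load('scene0.npz')['im']
cv2.imwrite('pics/zoom.png',np.hstack([cv2.resize(z[90:220,160:400],None,fx=3.2,fy=3.2,interpolation=2)[:, :768]]))
```

```text
(no output)
```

View pics/zoom.png

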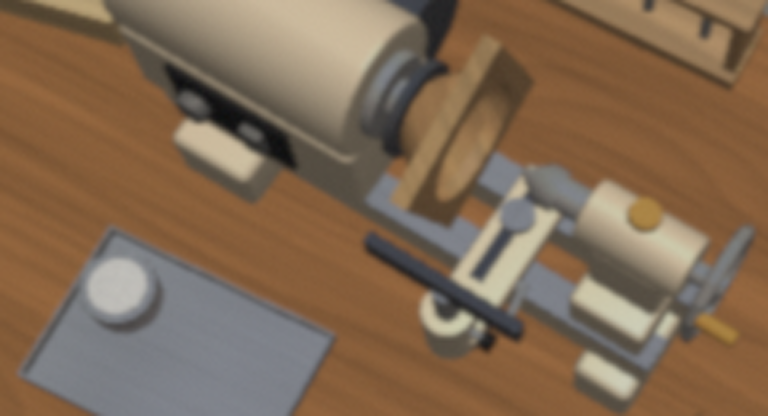

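Bar ends and the rim stand out clearly; the bar measures 245 mm high, as stated. Now the lathe, carton and bottle frames.

```bash
python3 - <<'E'
from h import *
np.set_printoptions(precision=3,suppress=True)
for n,a,b in (('scene0',(270,160,330,200),(285,95,330,160)),('side0',(260,160,320,195),(265,105,305,165))):
    z=np.load(n+'.npz'); X=z['X']; hsv=cv2.cvtColor(z['im'],cv2.COLOR_BGR2HSV)
    m=(X[...,2]>239)&(X[...,2]<252)&(hsv[...,2]<110)
    mm=np.zeros_like(m); mm[a[1]:a[3],a[0]:a[2]]=m[a[1]:a[3],a[0]:a[2]]
    P=X[mm][:,:2]; (c,wh,an)=cv2.minAreaRect(P.astype(np.float32)); vx,vy,_,_=cv2.fitLine(P.astype(np.float32),cv2.DIST_HUBER,0,.01,.01).ravel()
    if vy<0: vx,vy=-vx,-vy
    print(n,'bar',c,wh,np.arctan2(vx,vy))
    ly=np.array([vx,vy]); lx=np.array([vy,-vx])
    m=(X[...,2]>160)&(X[...,2]<350)&(hsv[...,1]>90)
    mm=np.zeros_like(m); mm[b[1]:b[3],b[0]:b[2]]=m[b[1]:b[3],b[0]:b[2]]
    P=X[mm]; 
    x=(P[:,:2]-c)@lx; y=(P[:,:2]-c)@ly
    k=(x>50)
    print(' bowl rel bar x',np.percentile(x[k],[1,99]),'z',np.percentile(P[k,2],[1,99]),'y hist',np.histogram(y[k],range(0,100,8)))
    # carton-cardboard and cap
    cu,cv=(432,315) if n=='scene0' else (421,271)
    w=(slice(cv-14,cv+14),slice(cu-14,cu+14)); Q=X[w].reshape(-1,3); h=hsv[w].reshape(-1,3)
    k=(h[:,2]<60)&(Q[:,2]>190); print(' cap',k.sum(),Q[k].mean(0),Q[k].min(0),Q[k].max(0))
E
python3 - <<'E'
from h import *
z=np.load('scene0.npz')['im']
cv2.imwrite('pics/zc.png',cv2.resize(z[210:370,320:490],None,fx=3.7,fy=3.7,interpolation=2))
E
```

```text
scene0 bar (531.8441772460938, 82.8757553100586) (149.939697265625, 14.295994758605957) 0.055705264
 bowl rel bar x [ 52.738 199.473] z [169.067 334.411] y hist (array([  0,   0,   0,   0,   0, 400, 289, 256, 114,  81,  65,  57]), array([ 0,  8, 16, 24, 32, 40, 48, 56, 64, 72, 80, 88, 96]))
 cap 108 [ 389.86  -367.533  199.65 ] [ 376.767 -381.344  190.962] [ 404.88  -354.219  208.53 ]
side0 bar (550.483154296875, 83.12831115722656) (148.7931365966797, 50.47212600708008) 0.06473525
 bowl rel bar x [ 52.807 181.103] z [168.839 335.196] y hist (array([  0,   0,   0,   0,   0,  44, 337, 182,  82,  55,  56,  41]), array([ 0,  8, 16, 24, 32, 40, 48, 56, 64, 72, 80, 88, 96]))
 cap 81 [ 391.447 -366.916  200.275] [ 378.308 -379.522  190.515] [ 408.568 -355.009  209.546]
```

View pics/zc.png

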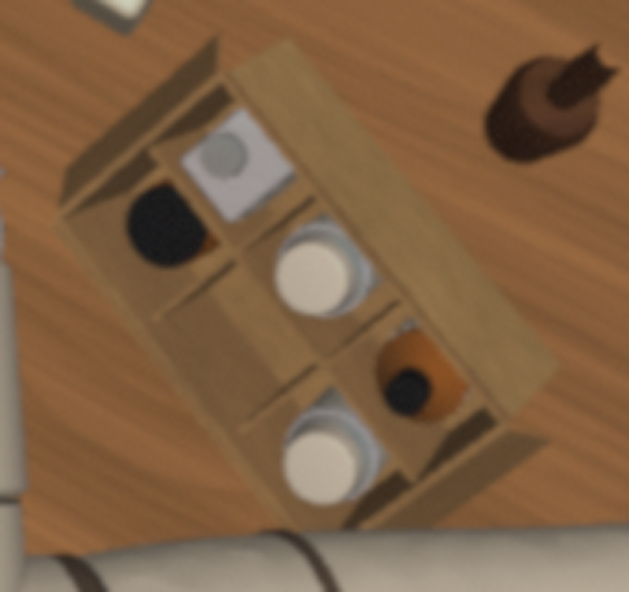

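The crop shows the brown bottle with its black cap at crop (407,392), i.e. in the upper compartment at the carton's -y end, and the other containers where the text says. Now I'll plan the approach to the rest.

```bash
cat >> h.py <<'E'
def goal(pos,zx,yx):
    "print tool rotvec then shift in NEW tool axes; zx tool z dir, yx tool y dir (either sign)"
    s=arm.read_state(); R0=Rn.from_quat(s['ee_rot']); z=np.array(zx,float); z/=np.linalg.norm(z)
    best=None
    for sg in (1,-1):
        y=sg*np.array(yx,float); y-=z*(y@z); y/=np.linalg.norm(y)
        R=Rn.from_matrix(np.c_[np.cross(y,z),y,z]); rv=(R0.inv()*R).as_rotvec()
        print('rotvec',np.round(rv,3),'shift old axes',np.round(R0.inv().apply(np.array(pos)-s['position'])/1000,4),'shift new axes',np.round(R.inv().apply(np.array(pos)-s['position'])/1000,4))
    print('tool axes cols',np.round(R0.as_matrix(),2).tolist(),'pos',np.round(s['position'],1),'j',np.round(s['joints'],2),'t',s['clock'])
LX=np.array([.9982,-.06,0]);LY=np.array([.06,.9982,0])
E
python3 -c "
from h import *
goal([529.5,45,330],[0,0,-1],LX)"
```

```text
rotvec [ 1.000e-03 -2.000e-03  1.957e+00] shift old axes [-0.5158  0.4974 -0.0988] shift new axes [ 0.655   0.2902 -0.0997]
rotvec [ 2.000e-03  1.000e-03 -1.184e+00] shift old axes [-0.5158  0.4974 -0.0988] shift new axes [-0.655  -0.2902 -0.0997]
tool axes cols [[-0.95, -0.32, -0.0], [-0.32, 0.95, 0.0], [0.0, 0.0, -1.0]] pos [ 200.5 -591.4  230.3] j [-0.99  0.39  0.01 -0.   -1.19 -0.26] t 0.1
```

Emit:
play_rows(
  travel=[
    [0,0,-0.01],
    [0,0,-0.01],
    [0,0,-0.01],
    [0,0,-0.01],
    [0,0,-0.01],
    [0,0,-0.01],
    [0,0,-0.01],
    [0,0,-0.01],
    [0,0,-0.01],
    [0,0,-0.01],
  ],
  rotation=[
    [0,0,-0.1184],
    [0,0,-0.1184],
    [0,0,-0.1184],
    [0,0,-0.1184],
    [0,0,-0.1184],
    [0,0,-0.1184],
    [0,0,-0.1184],
    [0,0,-0.1184],
    [0,0,-0.1184],
    [0,0,-0.1184],
  ],
  grip=[0.35,0.35,0.35,0.35,0.35,0.35,0.35,0.35,0.35,0.35],
)

```text
clock: 0.93
position: [200.6, -591.6, 331.1]
ee_rot: [-0.688, 0.726, 0.001, 0.0]
contact_force: [-1.0, -0.1, 0.1]
gripper_width: 30.0
```

Emit:
play_rows(
  travel=[
    [-0.0364,-0.0161,0],
    [-0.0364,-0.0161,0],
    [-0.0364,-0.0161,0],
    [-0.0364,-0.0161,0],
    [-0.0364,-0.0161,0],
    [-0.0364,-0.0161,0],
    [-0.0364,-0.0161,0],
    [-0.0364,-0.0161,0],
    [-0.0364,-0.0161,0],
    [-0.0364,-0.0161,0],
    [-0.0364,-0.0161,0],
    [-0.0364,-0.0161,0],
  ],
  rotation=[
    [0,0,0],
    [0,0,0],
    [0,0,0],
    [0,0,0],
    [0,0,0],
    [0,0,0],
    [0,0,0],
    [0,0,0],
    [0,0,0],
    [0,0,0],
    [0,0,0],
    [0,0,0],
  ],
  grip=[0.35,0.35,0.35,0.35,0.35,0.35,0.35,0.35,0.35,0.35,0.35,0.35],
)

```text
clock: 1.93
position: [419.8, -165.5, 331.2]
ee_rot: [-0.686, 0.728, 0.0, 0.0]
contact_force: [0.8, -0.1, -0.7]
gripper_width: 29.8
```

Emit:
play_rows(
  travel=[
    [-0.0364,-0.0161,0],
    [-0.0364,-0.0161,0],
    [-0.0364,-0.0161,0],
    [-0.0364,-0.0161,0],
    [-0.0364,-0.0161,0],
    [-0.0364,-0.0161,0],
    [0,0,0],
  ],
  rotation=[
    [0,0,0],
    [0,0,0],
    [0,0,0],
    [0,0,0],
    [0,0,0],
    [0,0,0],
    [0,0,0],
  ],
  grip=[0.35,0.35,0.35,0.35,0.35,0.35,0.35],
)

```text
clock: 2.52
position: [531.4, 49.7, 329.4]
ee_rot: [-0.687, 0.726, 0.001, -0.0]
contact_force: [0.3, -0.6, -0.1]
gripper_width: 29.8
```

Run:
```python
from h import *
goal([529.5,45,330],[0,0,-1],LX)
d=save('wrist','w1'); X=cloud(d); print(arm.read_state()['gripper_width'])
m=(X[...,2]>238)&(X[...,2]<252)&(X[...,0]<570)&(X[...,0]>490); P=X[m]; print(len(P))
if len(P): print(cv2.minAreaRect(P[:,:2].astype(np.float32)), P.min(0),P.max(0))
```

```text
rotvec [-0.000e+00  2.000e-03 -3.137e+00] shift old axes [ 0.0048  0.0016 -0.0006] shift new axes [-0.0048 -0.0016 -0.0006]
rotvec [0.001 0.    0.005] shift old axes [ 0.0048  0.0016 -0.0006] shift new axes [ 0.0048  0.0016 -0.0006]
tool axes cols [[-0.06, -1.0, -0.0], [-1.0, 0.06, 0.0], [-0.0, 0.0, -1.0]] pos [531.4  49.7 329.4] j [ 0.4   0.17 -0.04 -0.   -1.36 -0.45] t 2.5167
29.748806095978484
2341
((530.9852905273438, 84.14654541015625), (148.78318786621094, 11.944629669189453), 86.4870376586914) [521.49504346   9.72379104 238.41120156] [541.45654826 158.31332201 245.8888596 ]
```

View pics/w1.png

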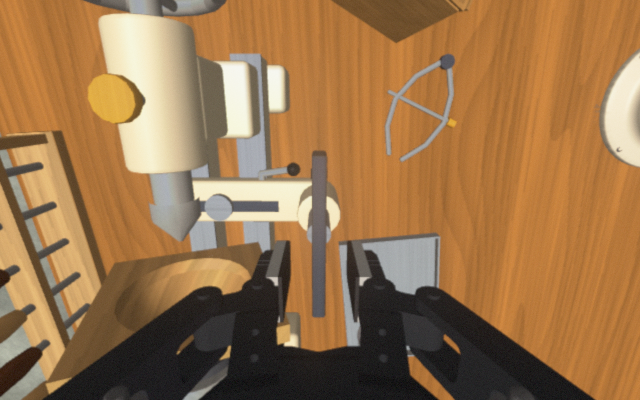

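The wrist view shows the bar at columns 313–326, rows 152–316, centred between the fingers; the clamp lever's knob is at (293,170), so I check its height before descending.

Run:
```python
from h import *
X=np.load('w1.npz')['X']
for u,v in ((293,169),(275,172),(180,235),(258,255),(60,370),(120,265),(225,270)): print((u,v),np.round(np.nanmedian(X[v-1:v+2,u-1:u+2].reshape(-1,3),0),0))
```

```text
(293, 169) [558.  43. 135.]
(275, 172) [580.  46. 129.]
(180, 235) [645.  69. 246.]
(258, 255) [601. 128. 177.]
(60, 370) [696. 122. 326.]
(120, 265) [738. 120. 199.]
(225, 270) [636. 139. 186.]
```

Emit:
play_rows(
  travel=[
    [0.004,0.0013,0.0],
    [0.0042,0.0012,0.01],
    [0,0,0.02],
    [0,0,0.02],
    [0,0,0.02],
    [0,0,0],
  ],
  rotation=[
    [0,0,0],
    [0,0,0],
    [0,0,0],
    [0,0,0],
    [0,0,0],
    [0,0,0],
  ],
  grip=[0.35,0.35,0.35,0.35,0.35,0.35],
)

```text
clock: 3.07
position: [522.7, 34.4, 256.9]
ee_rot: [-0.684, 0.729, 0.003, -0.004]
contact_force: [0.3, -0.2, -0.2]
gripper_width: 30.0
```

Emit:
play_rows(
  travel=[
    [0,0,0],
    [0,0,0],
  ],
  rotation=[
    [0,0,0],
    [0,0,0],
  ],
  grip=[0.35,0.35],
)

```text
clock: 3.23
position: [526.5, 35.7, 262.6]
ee_rot: [-0.685, 0.728, -0.001, 0.001]
contact_force: [-0.5, 0.9, 0.6]
gripper_width: 29.8
```

Run:
```python
from h import *
goal([528.4,42,216],[0,0,-1],LX)
```

```text
rotvec [0.000e+00 3.000e-03 3.141e+00] shift old axes [-0.0063 -0.0014  0.0466] shift new axes [0.0064 0.0015 0.0466]
rotvec [-0.002  0.    -0.001] shift old axes [-0.0063 -0.0014  0.0466] shift new axes [-0.0064 -0.0015  0.0466]
tool axes cols [[-0.06, -1.0, 0.0], [-1.0, 0.06, 0.0], [-0.0, -0.0, -1.0]] pos [526.5  35.7 262.6] j [ 0.38  0.2  -0.18  0.   -1.19 -0.44] t 3.2333
```

Emit:
play_rows(
  travel=[
    [-0.004,-0.0014,0.006],
    [0,0,0.015],
    [0,0,0.015],
    [0,0,0.01],
    [0,0,0],
    [0,0,0],
    [0,0,0],
  ],
  rotation=[
    [0,0,0],
    [0,0,0],
    [0,0,0],
    [0,0,0],
    [0,0,0],
    [0,0,0],
    [0,0,0],
  ],
  grip=[0.35,0.35,0.35,0.35,0.35,0.35,0.35],
)

```text
clock: 3.82
position: [528.6, 40.8, 216.3]
ee_rot: [-0.686, 0.728, -0.001, 0.001]
contact_force: [-0.6, 0.5, 0.4]
gripper_width: 29.9
```

Emit:
play_rows(
  travel=[
    [0,0,0],
    [0,0,0],
    [0,0,0],
    [0,0,0],
    [0,0,0],
  ],
  rotation=[
    [0,0,0],
    [0,0,0],
    [0,0,0],
    [0,0,0],
    [0,0,0],
  ],
  grip=[0,0,0,0,0],
)

```text
clock: 4.23
position: [529.3, 40.9, 216.7]
ee_rot: [-0.686, 0.728, -0.001, 0.002]
contact_force: [2.8, 0.3, 5.1]
gripper_width: 11.0
```

Emit:
play_rows(
  travel=[
    [0,0.007,0],
    [0,0.007,0],
    [0,0.007,0],
    [0,0.007,0],
    [0,0.007,0],
    [0,0.007,0],
    [0,0.007,0],
    [0,0.007,0],
    [0,0.007,0],
    [0,0.005,0],
    [0,0,0],
    [0,0,0],
  ],
  rotation=[
    [0,0,0],
    [0,0,0],
    [0,0,0],
    [0,0,0],
    [0,0,0],
    [0,0,0],
    [0,0,0],
    [0,0,0],
    [0,0,0],
    [0,0,0],
    [0,0,0],
    [0,0,0],
  ],
  grip=[0,0,0,0,0,0,0,0,0,0,0,0],
)

```text
clock: 5.23
position: [460.1, 44.9, 216.7]
ee_rot: [-0.686, 0.728, -0.0, 0.001]
contact_force: [-0.7, 0.9, 8.3]
gripper_width: 11.1
```

Emit:
play_rows(
  travel=[
    [0,0.003,0],
    [0,0.002,0],
    [0,0,0],
  ],
  rotation=[
    [0,0,0],
    [0,0,0],
    [0,0,0],
  ],
  grip=[0,0,0],
)

```text
clock: 5.48
position: [456.0, 45.2, 216.7]
ee_rot: [-0.686, 0.728, -0.001, 0.001]
contact_force: [3.1, -0.0, 5.9]
gripper_width: 10.9
```

Emit:
play_rows(
  travel=[
    [0,0.002,0],
    [0,0.002,0],
    [0,0,0],
    [0,0,0],
  ],
  rotation=[
    [0,0,0],
    [0,0,0],
    [0,0,0],
    [0,0,0],
  ],
  grip=[0,0,0,0],
)

```text
clock: 5.82
position: [452.2, 45.4, 216.7]
ee_rot: [-0.686, 0.728, -0.001, 0.001]
contact_force: [2.7, 0.1, 6.3]
gripper_width: 11.1
```

Emit:
play_rows(
  travel=[
    [0,0.002,0],
    [0,0.001,0],
    [0,0,0],
  ],
  rotation=[
    [0,0,0],
    [0,0,0],
    [0,0,0],
  ],
  grip=[0,0,0],
)

```text
clock: 6.07
position: [450.7, 45.5, 216.7]
ee_rot: [-0.686, 0.728, -0.002, 0.003]
contact_force: [9.0, -3.3, 2.2]
gripper_width: 10.6
```

Emit:
play_rows(
  travel=[
    [0,0.002,0],
    [0,0,0],
    [0,0,0],
  ],
  rotation=[
    [0,0,0],
    [0,0,0],
    [0,0,0],
  ],
  grip=[0,0,0],
)

```text
clock: 6.32
position: [450.7, 45.6, 216.7]
ee_rot: [-0.686, 0.728, -0.004, 0.004]
contact_force: [17.5, -5.6, -2.2]
gripper_width: 10.7
```

Emit:
play_rows(
  travel=[
    [0,0,0],
    [0,0,0],
    [0,0,0],
    [0,0,-0.015],
    [0,0,-0.03],
    [0,0,-0.04],
    [0,0,-0.04],
    [0,0,-0.04],
    [0,0,-0.01],
    [0,0,0],
  ],
  rotation=[
    [0,0,0],
    [0,0,0],
    [0,0,0],
    [0,0,0],
    [0,0,0],
    [0,0,0],
    [0,0,0],
    [0,0,0],
    [0,0,0],
    [0,0,0],
  ],
  grip=[0.4,0.4,0.4,0.4,0.4,0.4,0.2,0,0,0],
)

```text
clock: 7.15
position: [446.5, 45.9, 393.7]
ee_rot: [-0.686, 0.728, -0.001, 0.003]
contact_force: [-0.3, 1.2, -1.5]
gripper_width: 0.2
```

Run:
```python
from h import *
d=save('scene','s1'); X=cloud(d); hsv=cv2.cvtColor(d['image'],cv2.COLOR_BGR2HSV)
m=(X[...,2]>236)&(X[...,2]<252)&(X[...,0]<520)&(X[...,0]>400)&(X[...,1]<165)&(X[...,1]>-20)
P=X[m]; print(len(P)); 
if len(P): print(cv2.minAreaRect(P[:,:2].astype(np.float32)))
m=(X[...,2]>160)&(X[...,2]<350)&(hsv[...,1]>90)&(X[...,0]>540)&(X[...,0]<770)&(X[...,1]>110)&(X[...,1]<150)
P=X[m]; q=np.c_[P[:,:2]@LX[:2],P[:,2]]; print(cv2.minAreaRect(q.astype(np.float32)),len(P), (np.array([651,76])@LX[:2]), np.percentile(P[:,:2]@LY[:2],[2,98]))
goal([720,122,380],[0,0,-1],LX)
```

```text
216
((453.0654602050781, 88.06497955322266), (150.12290954589844, 12.840869903564453), 86.3799819946289)
((660.2179565429688, 247.36378479003906), (116.352294921875, 159.4624481201172), 19.671077728271484) 657 645.2682000000001 [161.25020373 186.88651623]
rotvec [-3.000e-03 -1.000e-03 -3.141e+00] shift old axes [-0.0924 -0.2694  0.0113] shift new axes [0.0925 0.2693 0.0109]
rotvec [-0.001  0.002  0.   ] shift old axes [-0.0924 -0.2694  0.0113] shift new axes [-0.0925 -0.2693  0.0109]
tool axes cols [[-0.06, -1.0, 0.0], [-1.0, 0.06, 0.0], [-0.0, -0.0, -1.0]] pos [445.6  45.9 390.9] j [ 0.47 -0.   -0.09 -0.   -1.48 -0.53] t 7.2
```

The rest sits at its stop (the force rose with no motion, bar at x 453 against 531 before). Next I move over behind the bowl's top corner with closed fingers.

Emit:
play_rows(
  travel=[
    [-0.012,-0.0354,0],
    [-0.012,-0.0354,0],
    [-0.012,-0.0354,0],
    [-0.012,-0.0354,0],
    [-0.012,-0.0354,0],
    [-0.012,-0.0354,0],
    [-0.012,-0.0354,0],
    [-0.012,-0.0354,0],
    [0,0,0],
    [0,0,0],
    [0,0,0],
  ],
  rotation=[
    [0,0,0],
    [0,0,0],
    [0,0,0],
    [0,0,0],
    [0,0,0],
    [0,0,0],
    [0,0,0],
    [0,0,0],
    [0,0,0],
    [0,0,0],
    [0,0,0],
  ],
  grip=[0,0,0,0,0,0,0,0,0,0,0],
)

```text
clock: 8.12
position: [734.1, 124.4, 387.2]
ee_rot: [-0.686, 0.728, 0.001, -0.003]
contact_force: [-0.6, -0.7, 0.4]
gripper_width: -0.2
```

```bash
cat >> h.py <<'E'
AX=654.2*LX[0]+129*LX[1]; AY=654.2*LY[0]+129*LY[1]
def bowl(d):
    X=cloud(d); x=X[...,:2]@LX[:2]-AX; y=X[...,:2]@LY[:2]-AY; z=X[...,2]-240
    hsv=cv2.cvtColor(d['image'],cv2.COLOR_BGR2HSV); r=np.hypot(x,z)
    m=(abs(y)<14)&(r>86)&(r<112)&(hsv[...,1]>80)&(hsv[...,2]>60)
    a=np.arctan2(-x[m],z[m])   # angle from top, growing toward robot
    c=np.exp(4j*a).mean() if m.sum() else 0
    return m.sum(), np.degrees(np.angle(c))/4, abs(c), np.degrees(np.percentile(a,[5,95])) if m.sum() else 0
E
python3 - <<'E'
from h import *
goal([734,124,320],[0,0,-1],LX)
print(bowl(grab('scene')),bowl(grab('side')))
E
```

```text
rotvec [ 0.004  0.008 -3.141] shift old axes [ 0.0003 -0.0002  0.0672] shift new axes [-0.0004 -0.0001  0.0672]
rotvec [ 0.005 -0.002  0.   ] shift old axes [ 0.0003 -0.0002  0.0672] shift new axes [0.0004 0.0001 0.0672]
tool axes cols [[-0.06, -1.0, -0.01], [-1.0, 0.06, -0.0], [0.0, 0.01, -1.0]] pos [734.1 124.4 387.2] j [ 0.38  0.58  0.71 -0.   -1.7  -0.44] t 8.1167
(np.int64(214), np.float64(-25.569787543745132), np.float64(0.8344088225869699), array([-112.61508393,   65.11667435])) (np.int64(157), np.float64(-24.961919070008296), np.float64(0.8065616542008527), array([-109.13577629,   64.04216888]))
```

Emit:
play_rows(
  travel=[
    [0,0,0.033],
    [0,0,0.033],
    [0,0.006,0],
    [0,0.012,0],
    [0,0.018,0],
    [0,0.022,0],
    [0,0.024,0],
    [0,0.024,0],
    [0,0.024,0],
    [0,0.024,-0.01],
    [0,0.015,-0.03],
    [0,0,-0.03],
  ],
  rotation=[
    [0,0,0],
    [0,0,0],
    [0,0,0],
    [0,0,0],
    [0,0,0],
    [0,0,0],
    [0,0,0],
    [0,0,0],
    [0,0,0],
    [0,0,0],
    [0,0,0],
    [0,0,0],
  ],
  grip=[0,0,0,0,0,0,0,0,0,0,0,0],
)

```text
clock: 9.22
position: [561.3, 133.3, 399.1]
ee_rot: [-0.686, 0.727, -0.001, 0.001]
contact_force: [1.1, -0.1, 1.5]
gripper_width: 0.2
```

Run:
```python
from h import *
for i in range(16):
    d=grab('scene'); b=bowl(d); print(round(arm.read_state()['clock'],2),b[0],np.round(b[1],0),np.round(b[2],2),end='; ')
goal([734,124,387],[0,0,-1],LX)
```

```text
9.27 254 2.0 0.85; 9.32 262 11.0 0.84; 9.37 260 20.0 0.85; 9.42 257 28.0 0.85; 9.47 265 36.0 0.84; 9.52 256 43.0 0.85; 9.57 233 -38.0 0.84; 9.62 217 -31.0 0.85; 9.67 220 -23.0 0.83; 9.72 230 -15.0 0.85; 9.77 244 -8.0 0.85; 9.82 257 -0.0 0.84; 9.87 258 7.0 0.85; 9.92 262 14.0 0.85; 9.97 268 21.0 0.85; 10.02 274 28.0 0.84; rotvec [-1.000e-03 -1.000e-03  3.142e+00] shift old axes [ 0.0004 -0.1685  0.0069] shift new axes [-0.0004  0.1685  0.007 ]
rotvec [ 0. -0. -0.] shift old axes [ 0.0004 -0.1685  0.0069] shift new axes [ 0.0004 -0.1685  0.007 ]
tool axes cols [[-0.06, -1.0, -0.0], [-1.0, 0.06, -0.0], [0.0, 0.0, -1.0]] pos [565.8 134.5 394. ] j [ 0.51  0.25  0.21  0.   -1.53 -0.57] t 10.0167
```

Run:
```python
from h import *
for i in range(44):
    d=grab('side'); b=bowl(d); print(np.round(b[1],0),end='; ')
print(arm.read_state()['clock'])
```

```text
34.0; 40.0; -43.0; -37.0; -30.0; -24.0; -19.0; -12.0; -7.0; -1.0; 4.0; 10.0; 15.0; 20.0; 25.0; 31.0; 35.0; 40.0; 45.0; -41.0; -36.0; -32.0; -28.0; -23.0; -19.0; -15.0; -12.0; -8.0; -4.0; -1.0; 3.0; 6.0; 10.0; 13.0; 16.0; 19.0; 22.0; 25.0; 27.0; 30.0; 33.0; 35.0; 38.0; 40.0; 12.2167
```

Emit:
play_rows(
  travel=[
    [0,-0.034,0],
    [0,-0.034,0],
    [0,-0.034,0],
    [0,-0.034,0],
    [0,-0.033,0],
    [0,0,0],
    [0,0,0],
    [0,0,0],
  ],
  rotation=[
    [0,0,0],
    [0,0,0],
    [0,0,0],
    [0,0,0],
    [0,0,0],
    [0,0,0],
    [0,0,0],
    [0,0,0],
  ],
  grip=[0,0,0,0,0,0,0,0],
)

```text
clock: 12.88
position: [734.6, 124.3, 393.4]
ee_rot: [-0.685, 0.728, 0.0, -0.001]
contact_force: [-0.6, 0.6, -0.0]
gripper_width: 0.0
```

Run:
```python
from h import *
for i in range(4):
    d=grab('side'); b=bowl(d); print(b[0],np.round(b[1],0),end='; ')
goal([734,124,320],[0,0,-1],LX)
```

```text
159 -25.0; 160 -25.0; 158 -23.0; 152 -22.0; rotvec [-2.000e-03 -5.000e-03 -3.141e+00] shift old axes [ 0.0005 -0.0004  0.077 ] shift new axes [-0.0004  0.0007  0.077 ]
rotvec [-0.003  0.001  0.001] shift old axes [ 0.0005 -0.0004  0.077 ] shift new axes [ 0.0004 -0.0007  0.077 ]
tool axes cols [[-0.06, -1.0, 0.0], [-1.0, 0.06, 0.0], [-0.0, -0.0, -1.0]] pos [733.4 124.4 397. ] j [ 0.38  0.58  0.72  0.   -1.71 -0.44] t 13.0833
```

The bowl has turned about 453° so far, right at the limit, so I'll give a second push for margin.

Emit:
play_rows(
  travel=[
    [0,0,0.038],
    [0,0,0.038],
    [0,0.006,0],
    [0,0.012,0],
    [0,0.018,0],
    [0,0.022,0],
    [0,0.024,0],
    [0,0.024,0],
    [0,0.024,0],
    [0,0.024,-0.01],
    [0,0.015,-0.03],
    [0,0,-0.03],
  ],
  rotation=[
    [0,0,0],
    [0,0,0],
    [0,0,0],
    [0,0,0],
    [0,0,0],
    [0,0,0],
    [0,0,0],
    [0,0,0],
    [0,0,0],
    [0,0,0],
    [0,0,0],
    [0,0,0],
  ],
  grip=[0,0,0,0,0,0,0,0,0,0,0,0],
)

```text
clock: 14.08
position: [562.1, 133.9, 392.8]
ee_rot: [-0.686, 0.727, -0.001, 0.001]
contact_force: [0.5, 0.6, 0.5]
gripper_width: -0.0
```

Run:
```python
from h import *
for i in range(8):
    d=grab('side'); b=bowl(d); print(b[0],np.round(b[1],0),end='; ')
# carton from scene cloud
d=save('scene','s2'); X=cloud(d); hsv=cv2.cvtColor(d['image'],cv2.COLOR_BGR2HSV)
cv2.imwrite('pics/s2c.png',cv2.resize(d['image'][210:380,320:500],None,fx=3,fy=3,interpolation=2))
goal([300,-300,400],[0,0,-1],LX)
```

```text
196 11.0; 204 21.0; 209 30.0; 196 39.0; 190 -41.0; 173 -33.0; 157 -24.0; 161 -15.0; rotvec [-2.000e-03 -2.000e-03  3.142e+00] shift old axes [ 0.4496  0.239  -0.0117] shift new axes [-0.4495 -0.239  -0.0125]
rotvec [ 0.002 -0.001 -0.   ] shift old axes [ 0.4496  0.239  -0.0117] shift new axes [ 0.4495  0.239  -0.0125]
tool axes cols [[-0.06, -1.0, -0.0], [-1.0, 0.06, -0.0], [0.0, 0.0, -1.0]] pos [565.6 134.4 387.5] j [ 0.51  0.25  0.19 -0.   -1.52 -0.57] t 14.5333
```

Run:
```python
from h import *
np.set_printoptions(precision=3,suppress=True)
rng=np.random.default_rng(0)
for n,(cu,cv) in (('scene0',(429,268)),('s2',(429,268)),('side0',(414,234))):
    z=np.load(n+'.npz'); X=z['X']; hsv=cv2.cvtColor(z['im'],cv2.COLOR_BGR2HSV)
    box=(X[...,0]>300)&(X[...,0]<620)&(X[...,1]<-80)&(X[...,1]>-480)&(X[...,2]>15)&(X[...,2]<240)
    nb=X[cv-2:cv+3,cu-2:cu+3].reshape(-1,3); c0=nb.mean(0)
    # local plane seed then grow
    s=X[cv-3:cv+4,cu-3:cu+4].reshape(-1,3)
    for tol in (3,3,3,3):
        c=s.mean(0); nrm=np.linalg.svd(s-c)[2][2]; nrm*=np.sign(nrm[2])
        m=box&(abs((X-c)@nrm)<tol)
        k,lab=cv2.connectedComponents(m.astype(np.uint8)); m=lab==lab[cv,cu]; s=X[m]
    xc=nrm; yc=np.cross([0,0,1],xc); yc/=np.linalg.norm(yc); zc=np.cross(xc,yc)
    y=s@yc; zz=s@zc; x=(s@xc).mean(); yr=np.percentile(y,[.5,99.5]); zr=np.percentile(zz,[1,99.5])
    print(n,len(s),'xc',xc,'yc',yc,'zc',zc,'tilt',np.degrees(np.arccos(zc[2])),'yext',np.diff(yr),'zext',np.diff(zr))
    O=xc*(x-82)+yc*yr.mean()+zc*(zr[1]-150); print('O',O)
    for i in (-96,0,96):
        print('  top of bottle if at +40,',i,O+xc*37+yc*i+zc*139)
    # cap pixels
    u0,v0=proj({'c':z['c'],'Rc':z['Rc'],'K':z['K']},O+xc*37-yc*96+zc*139); 
    w=(slice(int(v0)-14,int(v0)+14),slice(int(u0)-14,int(u0)+14)); Q=X[w].reshape(-1,3); h=hsv[w].reshape(-1,3)
    k=(h[:,2]<60)&(Q[:,2]>195); q=(Q[k]-O)@np.c_[xc,yc,zc]; print('cap in carton',k.sum(),np.median(q,0),q.min(0),q.max(0))
```

```text
scene0 2290 xc [ 0.534 -0.238  0.812] yc [ 0.407  0.913 -0.   ] zc [-0.741  0.33   0.584] tilt 54.25674225930308 yext [283.38] zext [80.574]
O [ 523.21  -325.465   82.999]
  top of bottle if at +40, -96 [ 400.825 -376.024  194.227]
  top of bottle if at +40, 0 [ 439.905 -288.338  194.227]
  top of bottle if at +40, 96 [ 478.984 -200.652  194.227]
cap in carton 93 [ 34.174 -92.468 154.979] [  22.627 -105.287  138.981] [ 44.167 -80.335 161.696]Traceback (most recent call last):
  File "<stdin>", line 11, in <module>
    u, s, vh = gufunc(a, signature=signature)
               ~~~~~~^^^^^^^^^^^^^^^^^^^^^^^^
numpy._core._exceptions._ArrayMemoryError: Unable to allocate 480. GiB for an array with shape (253944, 253944) and data type float64
```

Emit:
play_rows(
  travel=[
    [0.034,0.015,0],
    [0.034,0.015,0],
    [0.034,0.015,0],
    [0.034,0.015,0],
    [0.034,0.015,0],
    [0.034,0.015,0],
    [0.034,0.015,0],
    [0.034,0.015,0],
    [0.034,0.015,0],
    [0.034,0.015,0],
    [0.034,0.015,0],
    [0.034,0.015,0],
  ],
  rotation=[
    [0,0,0],
    [0,0,0],
    [0,0,0],
    [0,0,0],
    [0,0,0],
    [0,0,0],
    [0,0,0],
    [0,0,0],
    [0,0,0],
    [0,0,0],
    [0,0,0],
    [0,0,0],
  ],
  grip=[0.6,0.6,0.6,0.6,0.6,0.6,0.6,0.6,0.6,0.6,0.6,0.6],
)

```text
clock: 15.53
position: [360.3, -263.4, 388.0]
ee_rot: [-0.686, 0.728, 0.0, -0.0]
contact_force: [0.5, -0.4, 0.1]
gripper_width: 51.0
```

The strip measured is an outward-folded flap (54° slope), so I keep only its level direction yc = (0.407, 0.913) and use the given 30° lean, to be checked from the wrist camera.

```bash
cat >> h.py <<'E'
YC=np.array([.407,.913,0]);YC/=np.linalg.norm(YC)
hh=np.array([YC[1],-YC[0],0]); ZC=-.5*hh+.866*np.array([0,0,1]); XC=np.cross(YC,ZC)
E
python3 -c "
from h import *
goal(np.array([390.5,-367.5,203])+ZC*130,-ZC,YC)"
```

```text
rotvec [ 0.504 -0.35   1.88 ] shift old axes [0.0793 0.0244 0.0724] shift new axes [ 0.0319 -0.0828  0.0652]
rotvec [ 0.317  0.458 -1.182] shift old axes [0.0793 0.0244 0.0724] shift new axes [-0.0319  0.0828  0.0652]
tool axes cols [[-0.06, -1.0, -0.0], [-1.0, 0.06, 0.0], [-0.0, 0.0, -1.0]] pos [ 360.3 -263.4  388. ] j [-0.26 -0.01 -0.1   0.   -1.48  0.21] t 15.5333
```

Emit:
play_rows(
  travel=[
    [0,0,0],
    [0,0,0],
    [0,0,0],
    [0,0,0],
    [0,0,0],
    [0,0,0],
    [0,0,0],
    [0,0,0],
    [0,0,0],
    [0,0,0],
    [0,0,0],
  ],
  rotation=[
    [0.0288,0.0416,-0.1075],
    [0.0288,0.0416,-0.1075],
    [0.0288,0.0416,-0.1075],
    [0.0288,0.0416,-0.1075],
    [0.0288,0.0416,-0.1075],
    [0.0288,0.0416,-0.1075],
    [0.0288,0.0416,-0.1075],
    [0.0288,0.0416,-0.1075],
    [0.0288,0.0416,-0.1075],
    [0.0288,0.0416,-0.1075],
    [0.0288,0.0416,-0.1075],
  ],
  grip=[0.54,0.54,0.54,0.54,0.54,0.54,0.54,0.54,0.54,0.54,0.54],
)

```text
clock: 16.45
position: [361.2, -261.8, 387.7]
ee_rot: [0.945, -0.198, 0.254, 0.054]
contact_force: [-0.2, -0.0, -0.8]
gripper_width: 46.0
```

Emit:
play_rows(
  travel=[
    [-0.008,0.021,0.016],
    [-0.008,0.021,0.016],
    [-0.008,0.021,0.016],
    [-0.008,0.021,0.016],
    [0,0,0],
    [0,0,0],
    [0,0,0],
    [0,0,0],
  ],
  rotation=[
    [0,0,0],
    [0,0,0],
    [0,0,0],
    [0,0,0],
    [0,0,0],
    [0,0,0],
    [0,0,0],
    [0,0,0],
  ],
  grip=[0.54,0.54,0.54,0.54,0.54,0.54,0.54,0.54],
)

```text
clock: 17.12
position: [331.9, -340.2, 317.8]
ee_rot: [0.945, -0.2, 0.254, 0.054]
contact_force: [0.5, 0.3, 0.6]
gripper_width: 46.3
```

Run:
```python
from h import *
save('wrist','w2')
goal(np.array([390.5,-367.5,203])+ZC*130,-ZC,YC)
```

```text
rotvec [ 3.00e-03 -1.00e-03 -3.14e+00] shift old axes [-0.0014  0.0013  0.0018] shift new axes [ 0.0014 -0.0013  0.0018]
rotvec [-0.    -0.002  0.002] shift old axes [-0.0014  0.0013  0.0018] shift new axes [-0.0014  0.0013  0.0018]
tool axes cols [[0.79, -0.41, 0.46], [-0.35, -0.91, -0.2], [0.5, 0.0, -0.87]] pos [ 331.9 -340.   317.8] j [-0.47 -0.17 -0.5  -0.04 -0.72  1.65] t 17.1667
```

View pics/w2.png

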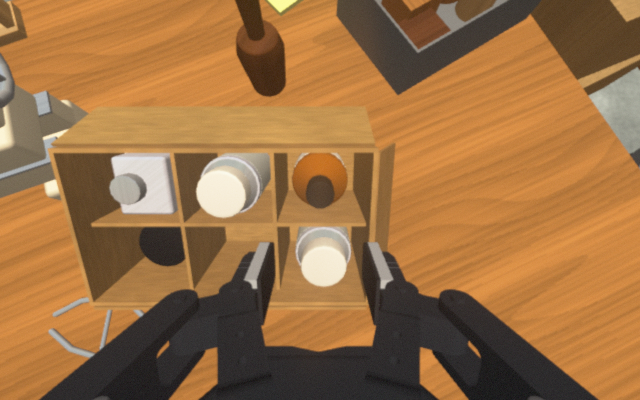

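The wrist view looks straight along the compartments: rims parallel to the image axes, cap at (320,192), compartment bounded by dividers at column 277 and wall at 377. Now the cap centre from the depth.

Run:
```python
from h import *
np.set_printoptions(precision=1,suppress=True)
z=np.load('w2.npz'); X=z['X']; A=np.c_[XC,YC,ZC]; Q=X@A; hsv=cv2.cvtColor(z['im'],cv2.COLOR_BGR2HSV)
T=np.array([331.9,-340.,317.8])@A; print('tcp carton axes',T)
w=np.zeros(Q.shape[:2],bool); w[165:215,295:345]=True
m=w&(hsv[...,2]<95)&(Q[...,2]>np.nanmax(Q[w][:,2])-45)
q=Q[m]; top=np.percentile(q[:,2],95); t=q[q[:,2]>top-4]; print('cap',len(q),'top z',top,'c',t[:,:2].min(0),t[:,:2].max(0),t[:,:2].mean(0),cv2.minEnclosingCircle(t[:,:2].astype(np.float32)))
b=w&(hsv[...,1]>120)&(hsv[...,2]>95); print('body brown z',np.nanpercentile(Q[b][:,2],[5,50,95]), np.nanpercentile(Q[b][:,:2],[2,98],axis=0))
for u,v in ((276,180),(277,215),(375,190),(372,170),(330,223),(340,223),(330,150),(178,190),(230,150)): print((u,v),Q[v,u])
# rim points plane check
r=[(100,150),(178,190),(277,185),(320,223),(375,200),(130,223),(200,302),(340,302)]
P=[]
for u,v in r:
    blk=Q[v-6:v+7,u-6:u+7].reshape(-1,3); P.append(blk[np.nanargmax(blk[:,2])])
print(np.array(P))
```

```text
tcp carton axes [ 541.3 -175.4   54.4]
cap 689 top z -77.00100234418478 c [ 519.9 -190.8] [ 546.2 -164.6] [ 533.8 -177.9] ((533.395751953125, -177.8597869873047), 13.825294494628906)
body brown z [-156.  -126.8 -113.5] [[ 499.5 -206.6]
 [ 551.9 -149.5]]
(276, 180) [ 542.8 -133.5  -97.1]
(277, 215) [ 506.1 -133.5  -93.8]
(375, 190) [ 540.8 -228.9  -67.7]
(372, 170) [ 559.2 -225.5  -69.9]
(330, 223) [ 499.5 -188.6  -88.2]
(340, 223) [ 499.  -199.   -89.3]
(330, 150) [ 577.8 -186.8  -66.9]
(178, 190) [534.2 -36.  -90. ]
(230, 150) [577.6 -98.2 -67.7]
[[ 577.8   10.   -65.3]
 [ 532.9  -35.   -87.3]
 [ 534.  -131.5  -87.4]
 [ 500.1 -175.2  -86.6]
 [ 533.7 -228.   -65.7]
 [ 496.4   14.4  -87.1]
 [ 551.6 -133.9  110. ]
 [ 413.2 -204.6  -65.2]]
```

Cap top is 11 mm below the rims, on axis, as expected. Descending along the bottle's axis with the jaws along carton y.

Emit:
play_rows(
  travel=[
    [-0.0077,0.0026,0.02],
    [0,0,0.025],
    [0,0,0.025],
    [0,0,0.025],
    [0,0,0.02],
    [0,0,0.015],
    [0,0,0.015],
    [0,0,0.01],
    [0,0,0.01],
    [0,0,0],
    [0,0,0],
    [0,0,0],
  ],
  rotation=[
    [0,0,0],
    [0,0,0],
    [0,0,0],
    [0,0,0],
    [0,0,0],
    [0,0,0],
    [0,0,0],
    [0,0,0],
    [0,0,0],
    [0,0,0],
    [0,0,0],
    [0,0,0],
  ],
  grip=[0.54,0.54,0.54,0.54,0.54,0.54,0.54,0.54,0.54,0.54,0.54,0.54],
)

```text
clock: 18.17
position: [399.9, -373.6, 170.7]
ee_rot: [0.945, -0.201, 0.254, 0.054]
contact_force: [0.1, -0.6, -0.4]
gripper_width: 46.1
```

Emit:
play_rows(
  travel=[
    [0,0,0],
    [0,0,0],
    [0,0,0],
    [0,0,0],
    [0,0,0],
    [0,0,0],
  ],
  rotation=[
    [0,0,0],
    [0,0,0],
    [0,0,0],
    [0,0,0],
    [0,0,0],
    [0,0,0],
  ],
  grip=[0,0,0,0,0,0],
)

```text
clock: 18.67
position: [399.7, -373.6, 170.9]
ee_rot: [0.945, -0.201, 0.254, 0.054]
contact_force: [-2.4, 4.7, 6.1]
gripper_width: 26.4
```

Run:
```python
from h import *
s=arm.read_state(); A=np.c_[XC,YC,ZC]; print(s['position']@A,s['gripper_width'],s['contact_force'],s['wrist_torque'])
```

```text
[ 533.32838409 -178.52899607 -110.60110267] 26.382090008119775 [-2.36707655  4.68862877  6.1316968 ] [1.24498462 0.6957149  0.49018018]
```

Emit:
play_rows(
  travel=[
    [0,0,-0.004],
    [0,0,-0.008],
    [0,0,-0.012],
    [0,0,-0.015],
    [0,0,-0.015],
    [0,0,-0.018],
    [0,0,-0.018],
    [0,0,-0.018],
    [0,0,-0.018],
    [0,0,-0.018],
    [0,0,-0.018],
    [0,0,-0.018],
  ],
  rotation=[
    [0,0,0],
    [0,0,0],
    [0,0,0],
    [0,0,0],
    [0,0,0],
    [0,0,0],
    [0,0,0],
    [0,0,0],
    [0,0,0],
    [0,0,0],
    [0,0,0],
    [0,0,0],
  ],
  grip=[0,0,0,0,0,0,0,0,0,0,0,0],
)

```text
clock: 19.67
position: [315.2, -336.0, 325.4]
ee_rot: [0.945, -0.201, 0.251, 0.053]
contact_force: [0.2, -0.3, -2.5]
gripper_width: 26.7
```

Emit:
play_rows(
  travel=[
    [0,0,-0.015],
    [0,0,-0.008],
    [0,0,0],
    [0,0,0],
  ],
  rotation=[
    [0,0,0],
    [0,0,0],
    [0,0,0],
    [0,0,0],
  ],
  grip=[0,0,0,0],
)

```text
clock: 20.0
position: [306.2, -332.0, 345.1]
ee_rot: [0.945, -0.201, 0.253, 0.053]
contact_force: [-0.1, -0.3, -3.1]
gripper_width: 26.7
```

Run:
```python
from h import *
print(arm.read_state()['gripper_width'],arm.read_state()['contact_force'],np.array(arm.read_state()['position']))
d=save('wrist','w3')
goal([420,262,300],[0,0,-1],[-.04,1,0])
z=np.load('scene0.npz'); X=z['X']; hsv=cv2.cvtColor(z['im'],cv2.COLOR_BGR2HSV)
for n in ('scene0','side0'):
    z=np.load(n+'.npz'); X=z['X']; hsv=cv2.cvtColor(z['im'],cv2.COLOR_BGR2HSV)
    m=(hsv[...,1]<70)&(X[...,2]<24)&(X[...,2]>-4)&(X[...,0]>300)&(X[...,0]<540)&(X[...,1]>170)&(X[...,1]<480)
    k,l,st,_=cv2.connectedComponentsWithStats(m.astype(np.uint8)); i=1+st[1:,4].argmax(); P=X[l==i]
    print(n,cv2.minAreaRect(P[:,:2].astype(np.float32)),'z',np.percentile(P[:,2],[5,50,95]))
    m=(X[...,2]>30)&(X[...,2]<42)&(X[...,0]>380)&(X[...,0]<500)&(X[...,1]>350)&(X[...,1]<450); print('wax',cv2.minEnclosingCircle(X[m][:,:2].astype(np.float32)))
```

```text
26.727930181240435 [-0.14474401 -0.3496995  -3.120413  ] [ 306.15876902 -331.95701132  345.10520269]
rotvec [-0.694 -0.161  2.602] shift old axes [-0.142  -0.5887 -0.0297] shift new axes [-0.1374  0.5889  0.0445]
rotvec [ 0.119 -0.512 -0.449] shift old axes [-0.142  -0.5887 -0.0297] shift new axes [ 0.1374 -0.5889  0.0445]
tool axes cols [[0.79, -0.41, 0.45], [-0.35, -0.91, -0.2], [0.5, -0.0, -0.87]] pos [ 306.3 -331.9  344.5] j [-0.49 -0.23 -0.47 -0.05 -0.81  1.66] t 20.05
scene0 ((416.8184814453125, 326.37884521484375), (174.7794952392578, 261.3365478515625), 2.4608137607574463) z [-1.82084689  3.12559255 14.95119938]
wax ((441.203857421875, 398.1736145019531), 37.44620132446289)
side0 ((418.6935119628906, 323.985595703125), (175.9754180908203, 252.0320587158203), 2.52805495262146) z [-1.0595361   3.3978354  15.45431263]
wax ((440.69842529296875, 400.55426025390625), 37.785892486572266)
```

View pics/w3.png

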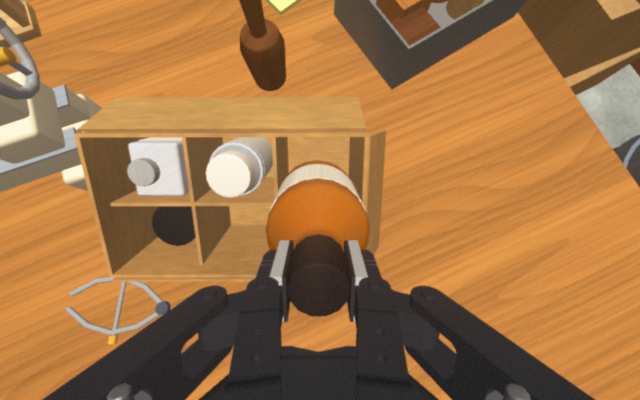

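The bottle hangs clear of the carton at (318,200), with the neighbours undisturbed. I stand it upright, lift it and carry it over.

Emit:
play_rows(
  travel=[
    [0,0,0],
    [0,0,0],
    [0,0,0],
    [0,0,0],
    [0,0,0],
    [0,0,0],
    [0,0,-0.015],
    [0,0,-0.02],
    [0,0,0],
  ],
  rotation=[
    [0,-0.0872,0],
    [0,-0.0872,0],
    [0,-0.0872,0],
    [0,-0.0872,0],
    [0,-0.0872,0],
    [0,-0.0872,0],
    [0,0,0],
    [0,0,0],
    [0,0,0],
  ],
  grip=[0,0,0,0,0,0,0,0,0],
)

```text
clock: 20.8
position: [308.9, -333.9, 382.8]
ee_rot: [0.978, -0.208, 0.002, 0.002]
contact_force: [0.4, 0.1, -1.4]
gripper_width: 26.5
```

Emit:
play_rows(
  travel=[
    [-0.0003,-0.012,0],
    [-0.0006,-0.025,0],
    [-0.0006,-0.025,0],
    [-0.0006,-0.025,0],
    [-0.0006,-0.026,0],
    [-0.0006,-0.026,0],
    [-0.0006,-0.026,0],
    [-0.0006,-0.026,0],
    [-0.0006,-0.026,0],
    [-0.0006,-0.026,0],
    [-0.0006,-0.026,0],
    [-0.0006,-0.026,0],
  ],
  rotation=[
    [0,0,0],
    [0,0,0],
    [0,0,0],
    [0,0,0],
    [0,0,0],
    [0,0,0],
    [0,0,0],
    [0,0,0],
    [0,0,0],
    [0,0,0],
    [0,0,0],
    [0,0,0],
  ],
  grip=[0,0,0,0,0,0,0,0,0,0,0,0],
)

```text
clock: 21.8
position: [420.7, -58.6, 379.2]
ee_rot: [0.978, -0.208, -0.0, -0.0]
contact_force: [0.8, 0.3, -2.6]
gripper_width: 26.4
```

Emit:
play_rows(
  travel=[
    [-0.011,-0.0247,0],
    [-0.011,-0.0247,0],
    [-0.011,-0.0247,0],
    [-0.011,-0.0247,0],
    [-0.011,-0.0247,0],
    [-0.011,-0.0247,0],
    [-0.011,-0.0247,0],
    [-0.011,-0.0247,0],
    [-0.011,-0.0247,0],
    [-0.011,-0.0247,0],
    [-0.011,-0.0247,0],
    [-0.006,-0.012,0],
  ],
  rotation=[
    [0,0,0],
    [0,0,0],
    [0,0,0],
    [0,0,0],
    [0,0,0],
    [0,0,0],
    [0,0,0],
    [0,0,0],
    [0,0,0],
    [0,0,0],
    [0,0,0],
    [0,0,0],
  ],
  grip=[0,0,0,0,0,0,0,0,0,0,0,0],
)

```text
clock: 22.8
position: [419.7, 253.5, 378.4]
ee_rot: [0.978, -0.207, -0.001, 0.001]
contact_force: [0.8, -0.7, -3.1]
gripper_width: 26.4
```

Emit:
play_rows(
  travel=[
    [0,0,0],
    [0,0,0],
    [0,0,0],
  ],
  rotation=[
    [0,0,0],
    [0,0,0],
    [0,0,0],
  ],
  grip=[0,0,0],
)

```text
clock: 23.05
position: [419.9, 250.0, 380.1]
ee_rot: [0.978, -0.208, -0.0, 0.001]
contact_force: [0.0, -0.1, -2.2]
gripper_width: 26.4
```

Run:
```python
from h import *
goal([420,264,107],[0,0,-1],YC)
d=save('scene','s4'); X=cloud(d)
print(proj(d,np.array([420,264,300])), arm.read_state()['contact_force'])
cv2.imwrite('pics/s4c.png',cv2.resize(d['image'][90:270,130:400],None,fx=2.9,fy=2.9,interpolation=2))
for b in ((270,),): print(bowl(d)[:3])
```

```text
rotvec [-0.000e+00 -2.000e-03  3.141e+00] shift old axes [-0.0056 -0.0132  0.2731] shift new axes [0.0056 0.0128 0.2731]
rotvec [ 0.001 -0.    -0.   ] shift old axes [-0.0056 -0.0132  0.2731] shift new axes [-0.0056 -0.0128  0.2731]
tool axes cols [[0.91, -0.41, -0.0], [-0.41, -0.91, -0.0], [0.0, 0.0, -1.0]] pos [419.9 250.  380.1] j [ 0.87  0.08 -0.03  0.   -1.46  0.28] t 23.05
(np.float64(210.30379087855576), np.float64(174.04246190000993)) [-0.15814906  0.25750899 -2.57255363]
(np.int64(228), np.float64(-36.64441565185595), np.float64(0.8366126886424142))
```

View pics/s4c.png

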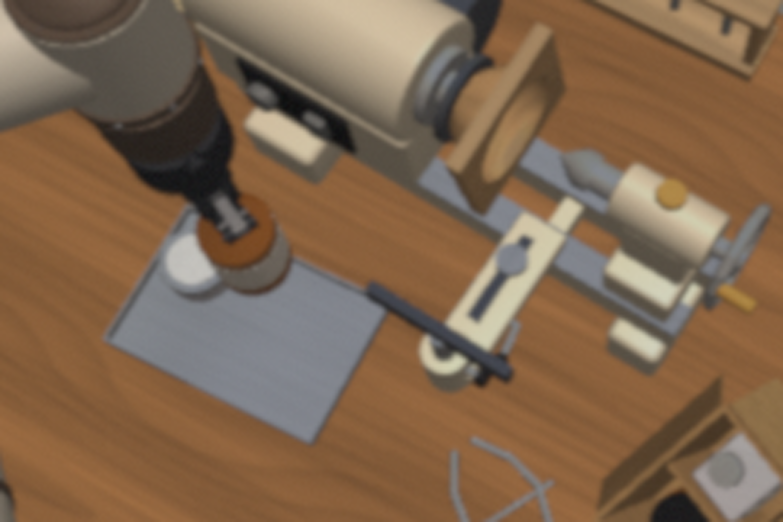

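Over the tray, the bottle hangs upright at crop (240,240); the tray's -y half is clear, and the rest is fully back. Lowering.

Emit:
play_rows(
  travel=[
    [-0.005,-0.011,0.01],
    [0,0,0.025],
    [0,0,0.03],
    [0,0,0.03],
    [0,0,0.03],
    [0,0,0.03],
    [0,0,0.03],
    [0,0,0.025],
    [0,0,0.02],
    [0,0,0.015],
    [0,0,0.01],
    [0,0,0],
  ],
  rotation=[
    [0,0,0],
    [0,0,0],
    [0,0,0],
    [0,0,0],
    [0,0,0],
    [0,0,0],
    [0,0,0],
    [0,0,0],
    [0,0,0],
    [0,0,0],
    [0,0,0],
    [0,0,0],
  ],
  grip=[0,0,0,0,0,0,0,0,0,0,0,0],
)

```text
clock: 24.1
position: [418.9, 261.0, 123.3]
ee_rot: [0.978, -0.209, -0.001, 0.002]
contact_force: [0.3, -0.2, -2.8]
gripper_width: 26.6
```

Emit:
play_rows(
  travel=[
    [0,0,0],
    [0,0,0.005],
    [0,0,0.004],
    [0,0,0.003],
    [0,0,0],
    [0,0,0],
  ],
  rotation=[
    [0,0,0],
    [0,0,0],
    [0,0,0],
    [0,0,0],
    [0,0,0],
    [0,0,0],
  ],
  grip=[0,0,0,0,0,0],
)

```text
clock: 24.6
position: [420.1, 262.7, 113.8]
ee_rot: [0.978, -0.208, 0.0, 0.0]
contact_force: [0.4, 0.1, -2.2]
gripper_width: 26.7
```

Emit:
play_rows(
  travel=[
    [0,0,0.003],
    [0,0,0.003],
    [0,0,0.001],
    [0,0,0],
    [0,0,0],
  ],
  rotation=[
    [0,0,0],
    [0,0,0],
    [0,0,0],
    [0,0,0],
    [0,0,0],
  ],
  grip=[0,0,0,0,0],
)

```text
clock: 25.02
position: [420.0, 262.7, 106.7]
ee_rot: [0.978, -0.208, 0.0, 0.0]
contact_force: [0.2, 0.7, -2.3]
gripper_width: 26.3
```

Emit:
play_rows(
  travel=[
    [0,0,0.001],
    [0,0,0.001],
    [0,0,0],
    [0,0,0],
  ],
  rotation=[
    [0,0,0],
    [0,0,0],
    [0,0,0],
    [0,0,0],
  ],
  grip=[0,0,0,0],
)

```text
clock: 25.35
position: [420.3, 263.0, 105.2]
ee_rot: [0.978, -0.208, 0.001, -0.0]
contact_force: [0.2, -0.3, -0.2]
gripper_width: 26.7
```

Emit:
play_rows(
  travel=[
    [0,0,0.001],
    [0,0,0],
    [0,0,0],
  ],
  rotation=[
    [0,0,0],
    [0,0,0],
    [0,0,0],
  ],
  grip=[0,0,0],
)

```text
clock: 25.6
position: [420.7, 263.2, 105.1]
ee_rot: [0.978, -0.208, 0.001, -0.0]
contact_force: [-1.5, -0.4, 6.5]
gripper_width: 26.9
```

It stands: the tray carries it (+6.5 N). Releasing, then lifting off.

Emit:
play_rows(
  travel=[
    [0,0,0],
    [0,0,0],
    [0,0,0],
    [0,0,0],
    [0,0,0],
    [0,0,-0.01],
    [0,0,-0.02],
    [0,0,-0.03],
    [0,0,-0.03],
    [0,0,-0.04],
    [0,0,-0.04],
    [0,0,-0.04],
  ],
  rotation=[
    [0,0,0],
    [0,0,0],
    [0,0,0],
    [0,0,0],
    [0,0,0],
    [0,0,0],
    [0,0,0],
    [0,0,0],
    [0,0,0],
    [0,0,0],
    [0,0,0],
    [0,0,0],
  ],
  grip=[0.55,0.55,0.55,0.55,0.55,0.55,0.55,0.55,0.55,0.55,0.55,0.55],
)

```text
clock: 26.6
position: [419.6, 262.3, 315.6]
ee_rot: [0.978, -0.208, 0.0, 0.0]
contact_force: [0.3, 0.8, 0.1]
gripper_width: 46.6
```

Emit:
play_rows(
  travel=[
    [0,0,0],
    [-0.03,0,0],
    [-0.03,0,0],
    [-0.03,0,0],
    [0,0,0],
    [0,0,0],
    [0,0,0],
  ],
  rotation=[
    [0,0,0],
    [0,0,0],
    [0,0,0],
    [0,0,0],
    [0,0,0],
    [0,0,0],
    [0,0,0],
  ],
  grip=[0.55,0.55,0.55,0.55,0.55,0.55,0.55],
)

```text
clock: 27.18
position: [337.8, 299.5, 313.6]
ee_rot: [0.978, -0.208, 0.0, 0.0]
contact_force: [0.4, -0.7, 0.3]
gripper_width: 46.8
```

Run:
```python
from h import *
print(arm.read_state()['contact_force'],arm.read_state()['position'])
d=save('side','f1'); X=cloud(d)
a=bowl(d)[1]; d2=grab('side'); print('bowl',a,bowl(d2)[1])
m=(abs(X[...,0]-420)<45)&(abs(X[...,1]-263)<45)&(X[...,2]>128)&(X[...,2]<145); P=X[m]; print('cap top',len(P),np.median(P,0) if len(P) else '')
m=(X[...,2]>236)&(X[...,2]<252)&(X[...,0]<520)&(X[...,0]>400)&(X[...,1]<165)&(X[...,1]>-20); print('bar',cv2.minAreaRect(X[m][:,:2].astype(np.float32)))
cv2.imwrite('pics/f1c.png',cv2.resize(d['image'][80:300,150:480],None,fx=2.4,fy=2.4,interpolation=2))
```

```text
[ 0.44224422 -0.68977203  0.33620217] [337.77701696 299.47862908 313.60517684]
bowl -35.97780894825147 -35.57141712107081
cap top 63 [421.70836459 260.9080438  137.37703102]
bar ((453.7010803222656, 89.4906997680664), (149.12948608398438, 12.993391036987305), 87.07527923583984)
```

View pics/f1c.png

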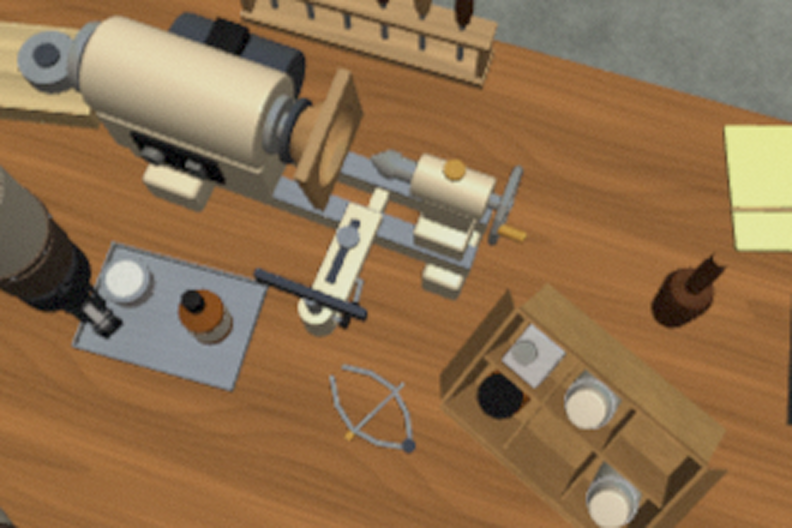

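The bottle stands upright on the tray at crop (205,315), its cap top measured at 137 mm as it should be. The rest is back, the bowl is at rest, and the other things are unmoved. Handing in.

```bash
python3 -c "
from h import *
print(workorder.job_done())"
```

```text
the job is handed in; nothing more can be done
None
```

The job is done and handed in, with about 27 s on the robot's clock.

- **Tool rest:** I gripped it on its tailstock half and pulled it about 79 mm back to its stop. There the force rose to about 18 N with no more motion, and the final view still showed it back (bar at x about 454 mm, 531 mm before).
- **Bowl:** I turned it with two sweeps over the top, towards the robot. Camera tracking gave about 453° after the first push, only just over the 450° asked for, so I gave a second. I only watched part of that one's coasting; the tracked total comes to at least 600°, and the bowl was at rest at the end.
- **Bottle:** I drew it out along its compartment by the cap, stood it upright and set it on the tray's free half. I let go only once the tray carried it (force reading changed from -2.8 N hanging to +6.5 N). Its cap top measured 137 mm, against 138 mm expected for a bottle standing on the tray floor.
- **Other things:** The last picture showed the other containers, calipers and mallet where they were. The arm was clear of everything.

**Disagreement:** my first fit of the carton's slope gave 54° instead of 30°, because it had caught an open flap. I used the stated 30°, and the wrist view along the compartments bore it out.

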